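# Fit the tube rotor onto the drive of the bench spinner

## Task

Take the tube rotor by its blue grip off its rest, set it over the centre spigot of the white bench spinner and, pressing only lightly, turn it until its five holes find the five brass studs, then ease it down until it lies flat and fully home on the black drive plate, and let go. Never bear down hard or let it drop on the studs (keep the push on the drive below about 25 N), and leave the other things on the bench where they are.

Things in the scene. Friction and masses are not known exactly. Their poses are not given: they have to be found in the camera images.
- rotor_grip (a point): Middle of the rotor's blue bar grip, on the disc's axis, 58 mm above the disc's underside. The bar is 50 mm long along this frame's x, 20 mm wide along y, and stands from 34 to 78 mm above the underside on a round boss 38 mm across; z is up.
- rotor: Loose tube rotor, 0.32 to 0.44 kg: aluminium disc 136 mm across, 14 mm thick; origin at the centre of its underside, z up. From below a blind centre bore, 22 mm wide and 33 mm deep, takes the spigot. Ten capped clear tubes in the rim, on a 61 mm radius, hang 20 mm below the underside. It starts level on its rest, at any yaw.
- rotor_hole (a point): Lower mouth of one of the rotor's five through holes: 14 mm in diameter, 45 mm from the axis in the rotor's +x direction; the other four follow every 72 degrees round the axis.
- base: Bench spinner, fixed, lid off: white housing 190 x 190 mm, 45 mm high; origin at the centre of its underside, z up along the drive axis, front panel towards -x. With the rotor fully home rotor_grip stands 138 mm above this origin; resting on the stud tops, 154 mm.
- plate_top (a point): Centre of the top of the round black drive plate, 106 mm across, on the drive axis. The plate, studs and spigot are sprung: they start to sink at about 6 N total load (the rotor weighs less) and sink up to 8 mm, at about 10 N, onto a hard stop; unloaded, they rise again. This point does not sink or turn with them. The spigot here: steel, 18 mm wide, 30 mm high, tapering to 6 mm from 17 mm up.
- stud_tops (a point): Point on the drive axis level with the tops of the five brass studs, 16 mm above the plate. Studs: 9 mm wide, top 4 mm tapered to 4 mm, 45 mm from the axis, every 72 degrees. Their angle round the axis differs each time and is NOT shown by any pose given: see it or feel for it. A brake holds it up to about 0.7 N m, then it slips. Turning on the stud tops takes about 0.1 N m.
- rest: Rest for the rotor, fixed: black foot 120 mm across and 6 mm high with a grey drum of 68 mm diameter, its flat top 36 mm above the origin (the centre of its underside, on the table). The rotor lies on the drum.
- vial: Bystander: amber vial with white cap, 23 mm across, 40 mm high, standing on one corner of the spinner's housing; origin at the centre of its underside.
- flask: Bystander: clear culture flask 85 x 120 x 36 mm lying flat, pink inside, red cap; origin at the centre of its underside.
- medium: Bystander: red bottle, 68 mm across, 150 mm high; origin at the centre of its underside.
- dishes: Bystander: stack of three clear dishes, 90 mm across, 45 mm high; origin at the centre of its underside.
- rack: Bystander: green tube rack 70 x 160 mm, 88 mm high with its tubes; origin at the centre of its underside.
- tipbox: Bystander: blue tip box 85 x 120 mm, 70 mm high; origin at the centre of its underside.
- pipette: Bystander: white pipette lying on the table, 240 mm long, 30 mm wide; origin under its middle, x along it.
Things that resemble listed ones, but are neither listed nor needed, are in the scene too. Of the things that look like the rest, take the one that is farthest to the robot's left at the start.

How it is judged:
On the way, in this order (a step that is already met when the one before it is completed fails the run):
1. the rotor is lifted clear of its rest (contact force between rotor and rest below 0.05 N and z of rotor_grip in the frame of rest above 0.115 m), for 0.2 s.
2. the rotor is down on the drive plate, all five studs through its holes (z of rotor_grip in the frame of base below 0.1405 m and horizontal distance between rotor_grip and base below 0.005 m and angle between rotor_grip's own z axis and vertical below 0.05 rad), for 0.2 s.
At the end, for the whole second after the job is handed in: The rotor rests level (within 0.05 rad) and still, its grip point 135 to 140.5 mm above the spinner's origin (138 mm is fully home), its axis within 5 mm of the drive's axis, let go (all of step 2 and z of rotor_grip in the frame of base above 0.135 m and linear speed of rotor below 0.02 m/s); the robot touches nothing.
It fails at once if the rotor is pushed or dropped on the spinner with more than 25 N (contact force between rotor and base above 25 N).
It fails at once if another thing on the bench is shifted more than 20 mm (distance of any of vial, flask, medium, dishes, rack, tipbox, pipette from where it was at the start of the episode above 0.02 m).
It also fails if it takes over 64 s, if anything falls off the work surface, if the arm or the gripper's body presses on something with over 40 N, if the wrist force passes 120 N, or if a joint passes its speed limit or range.

## Robot

A 6-joint arm with a two-finger parallel gripper is mounted at the origin on the work surface. World frame = base frame: x ahead of the robot, y to its left, z up, the work surface at z = 0. Lengths are in m, angles in rad, forces in N, time in s.
With the tool pointing down it reaches from about 0.325 to 0.775 m from the base axis. Payload 5.5 kg.
Tool frame: the origin (TCP) lies between the finger pads; the fingertips stand 8 mm ahead of it and the grasp point (between the pads) lies 11 mm behind it (tcp_to_tips is the distance from the TCP to the fingertips, in m); z points along the fingers, y is the direction in which the jaws open and shut (so a half turn about z gives the same grasp; the last joint's range is limited). The gripper opens to 88 mm and grips with 3 to 60 N. Pads are 20 mm wide; open, the fingers measure 115 mm over their backs; the gripper's body (75 mm by 178 mm) begins 61 mm behind the grasp point.
Start: joints at [-1.283, 0.091, 1.231, -0, 1.82, -0.057], TCP at [0.203, -0.565, 0.231] pointing down, gripper open.
Joint ranges: [-2.87, 2.87], [-0.86, 2.18], [0.17, 2.46], [-1.51, 4.65], [0.06, 2.69], [-2.65, 2.65]. Speed limits (rad/s): [2.57, 2.57, 3.01, 3.14, 3.14, 3.14].

## Interface

Orientations are given as a unit quaternion [w, x, y, z].
In Python, from bench import * gives the robot as it stands. Calls block until the motion is done:
- move_to(position, orientation): joint-space move of the TCP to a pose.
- move_l(position, speed=0.15, orientation=None): straight line of the TCP; orientation=None keeps the orientation; speed is the mean speed in m/s.
- movej(angles): joint-space move.
- gripper_open() and close(): open the fingers fully, or close them until they stop; the grip force is fixed at half the most.
- hold(seconds).
- inverse_kinematics(position, orientation): joint angles nearest the present ones, or None.
- state(): the state.
- get_image(name): name is "side" or "top" or "wrist"; returns a dict with "frame" (420x560x3 uint8, blue, green, red), "depth" (420x560 float32, m along the optical axis (not along the pixel's ray), 0 where there is no reading), "camera_matrix" (3x3 intrinsics, pixels), "view" (4x4, takes a point from world to camera coordinates). Camera axes: x right, y up, looking along -z (the intrinsics and any distortion apply to the point x, -y, -z); pixel columns grow to the right and rows downward; lengths in m; the calibration is good to about 2 mm. A picture is of the moment at which its call begins.
A pose or a line that the arm cannot do raises IKError and nothing moves.
- job_done(): hands the job in, once; it reports no verdict.
The state is a dict: "time": time; "joint_pos": joint angles; "dq": joint speeds; "joint_torque": joint torques, N m; "ee_pos": TCP position; "ee_rot": TCP orientation; "ft_force": force on the tool from outside, world axes, zero at the start; "moment": the same for the moment, N m; "finger_gap": finger opening in m.
Only numpy, scipy, OpenCV 4.12 (cv2) and the standard library are available. Lean on these libraries where they do the work, as an engineer would, in place of code of your own. Each camera call takes 0.05 s, during which the arm holds its last target.

## Working session

There is one attempt and no reset: what is moved stays moved. The work goes in short steps, each a Python script; the robot and the scene stay as the last script left them, time stands still between calls to the robot, and variables do not carry over. Pictures are saved under pics/ and viewed, and the job is handed in when it is done.

```bash
ls; mkdir -p pics
cat > h.py <<'E'
from bench import *
import numpy as np, cv2
def grab(n,tag):
    d=get_image(n); cv2.imwrite(f'pics/{tag}.png',d['frame']); np.savez(f'pics/{tag}.npz',**d); return d
def load(tag): return dict(np.load(f'pics/{tag}.npz'))
def ray(d,u,v):
    K=np.array(d['camera_matrix']);V=np.array(d['view']);R=V[:3,:3];t=V[:3,3]
    p=np.linalg.inv(K)@[u,v,1]; dc=np.array([p[0],-p[1],-p[2]])
    return -R.T@t, R.T@dc
def onz(d,u,v,z):
    o,r=ray(d,u,v); return o+r*(z-o[2])/r[2]
def pt(d,u,v):
    o,r=ray(d,u,v); return o+r*d['depth'][int(round(v)),int(round(u))]
def proj(d,P):
    K=np.array(d['camera_matrix']);V=np.array(d['view'])
    c=V[:3,:3]@np.asarray(P,float)+V[:3,3]; q=K@[c[0],-c[1],-c[2]]; return q[:2]/q[2]
E
python3 - <<'E'
from h import *
for n in('top','side','wrist'):
    d=grab(n,n+'0'); print(n,d.keys(),d['camera_matrix'],d['view'])
s=state();print(s)
E
```

```text
pics
top dict_keys(['frame', 'depth', 'camera_matrix', 'view']) [[437.52242805   0.         278.05272586]
 [  0.         437.52242805 211.72027015]
 [  0.           0.           1.        ]] [[-0.02336003 -0.99971553 -0.00481285 -0.01746813]
 [ 0.99661311 -0.02366668  0.07875401 -0.5394223 ]
 [-0.07884551 -0.00295686  0.99688246 -1.19624589]
 [ 0.          0.          0.          1.        ]]
side dict_keys(['frame', 'depth', 'camera_matrix', 'view']) [[387.15793387   0.         281.3832562 ]
 [  0.         387.15793387 207.06747862]
 [  0.           0.           1.        ]] [[-0.93112122 -0.36464013  0.00713156  0.50657539]
 [ 0.19619708 -0.48432093  0.85260773 -0.1734164 ]
 [-0.30744103  0.79528034  0.52250282 -0.71514203]
 [ 0.          0.          0.          1.        ]]
wrist dict_keys(['frame', 'depth', 'camera_matrix', 'view']) [[348.10080592   0.         279.98819058]
 [  0.         348.10080592 207.01411635]
 [  0.           0.           1.        ]] [[ 0.33844005 -0.94098561 -0.00210325 -0.59882119]
 [ 0.90823509  0.32724376 -0.2608075   0.03314217]
 [ 0.24610437  0.08635746  0.96538854 -0.39072953]
 [ 0.          0.          0.          1.        ]]
{'time': 0.15, 'joint_pos': array([-1.28270585e+00,  9.16936617e-02,  1.23162019e+00,  1.16203670e-05,
        1.81983551e+00, -5.67114882e-02]), 'dq': array([ 0.00021702, -0.00164369, -0.00432666, -0.00167359, -0.00010764,
        0.00118788]), 'joint_torque': array([ 1.88084974e-03, -4.47044778e+01, -4.06906879e+01,  6.98087714e-02,
        2.74110201e-02, -1.37087050e-04]), 'ee_pos': array([ 0.20273655, -0.56446741,  0.22975583]), 'ee_rot': array([-7.73799435e-04,  9.85175179e-01,  1.71549585e-01, -8.42520457e-05]), 'ft_force': array([ 0.65316601, -0.19959643, -0.72642099]), 'moment': array([-0.04268057, -0.00041028, -0.0171131 ]), 'finger_gap': 0.08770734263225859}
```

View pics/top0.png

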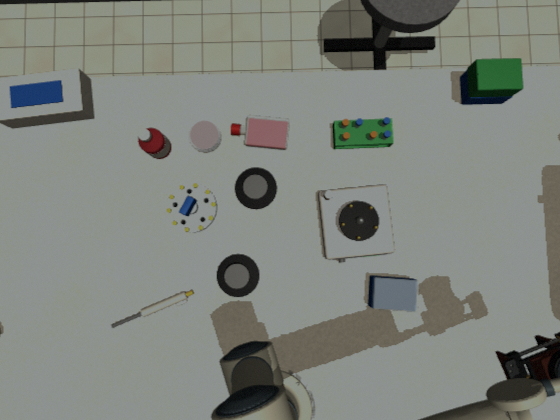

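View pics/side0.png

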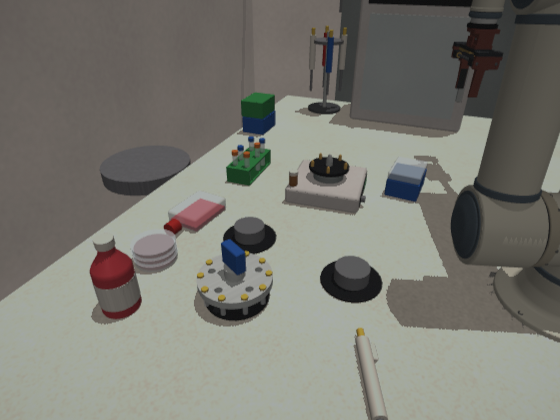

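View pics/wrist0.png

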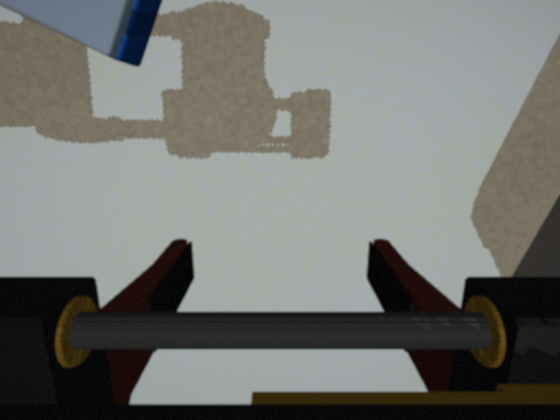

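Run:
```python
from h import *
d=load('top0'); f=d['frame']
a=cv2.resize(f[160:280,150:250],None,fx=5,fy=5,interpolation=cv2.INTER_CUBIC)
b=cv2.resize(f[175:270,310:405],None,fx=5,fy=5,interpolation=cv2.INTER_CUBIC)
h=min(a.shape[0],b.shape[0],475);a=a[:h,:400]
cv2.imwrite('pics/crop0.png',np.hstack([a[:,:400],b[:h,:400]]))
o,_=ray(d,0,0);print('cam',o)
for n,u,v,z in [('grip',188,206,.114),('rest2',255,187,.036),('rest3',237,274,.036),('spig',360,220,.09),('vial',326,195,.08),('tip',393,293,.07),('rack',363,134,.08)]:
    print(n,onz(d,u,v,z),pt(d,u,v))
```

```text
cam [ 0.44286866 -0.03376662  1.23491415]
grip [0.55180227 0.20105306 0.114     ] [0.55165067 0.20072628 0.11555991]
rest2 [0.60767212 0.03184024 0.036     ] [0.60813652 0.03202511 0.03262154]
rest3 [0.37049548 0.08536914 0.036     ] [0.37074616 0.08495648 0.0401527 ]
spig [ 0.50658379 -0.24440102  0.09      ] [ 0.50541782 -0.24054647  0.11095159]
vial [ 0.57570222 -0.15862433  0.08      ] [ 0.57513579 -0.15809192  0.08492478]
tip [ 0.31354369 -0.32741134  0.07      ] [ 0.31334991 -0.32785132  0.06825456]
rack [ 0.73792312 -0.26308461  0.08      ] [ 0.74674492 -0.26994097  0.04546935]
```

View pics/crop0.png

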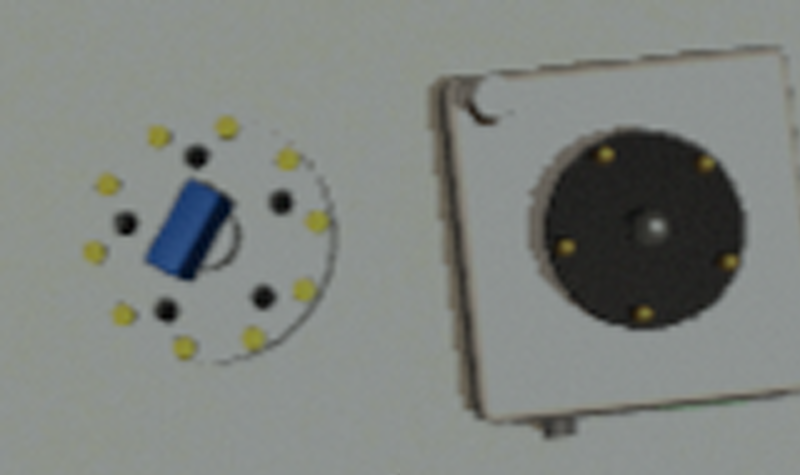

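```bash
cat >> h.py <<'E'
from scipy.optimize import least_squares
from scipy.spatial.transform import Rotation as Ro
def blobs(m,amin,amax):
    n,l,s,c=cv2.connectedComponentsWithStats(m.astype(np.uint8))
    return [tuple(c[i]) for i in range(1,n) if amin<=s[i,4]<=amax]
def fit5(P,r=.045):
    P=np.asarray(P)[:,:2]
    f=lambda q:(np.hypot(*(P-q[:2]).T)-r)
    c=least_squares(f,P.mean(0)).x
    a=np.arctan2(*(P-c).T[::-1]); 
    ph=np.angle(np.mean(np.exp(5j*a)))/5
    res=np.degrees(np.angle(np.exp(5j*(a-ph)))/5)
    return c,ph,res,f(c)
E
python3 - <<'E'
from h import *
d=load('top0'); f=d['frame']; hsv=cv2.cvtColor(f,cv2.COLOR_BGR2HSV)
H,S,V=cv2.split(hsv)
yel=(H>12)&(H<35)&(S>110)&(V>70)
b=[p for p in blobs(yel,2,40) if 330<p[0]<385 and 195<p[1]<245]; print(b)
print('studs',fit5([onz(d,*p,.096) for p in b]))
blk=(V<60)
b=[p for p in blobs(blk,4,60) if 160<p[0]<220 and 180<p[1]<235]; print(b)
print('holes',fit5([onz(d,*p,.050) for p in b]))
blue=(H>100)&(H<130)&(S>120)
m=(blue&np.pad(np.ones((70,70),bool),((170,180),(150,340)))).astype(np.uint8)
c=max(cv2.findContours(m,0,1)[0],key=cv2.contourArea); r=cv2.minAreaRect(c); print(r)
bp=np.array([onz(d,*p,.114) for p in cv2.boxPoints(r)]);print(bp)
w=load('wrist0'); s=state()
o,_=ray(w,0,0); q=s['ee_rot']; R=Ro.from_quat(np.r_[q[1:],q[0]]).as_matrix()
Rc=w['view'][:3,:3]
print('cam in tool',R.T@(o-s['ee_pos']), 'axis in tool',R.T@(-Rc[2]), 'camx',R.T@Rc[0])
E
```

```text
[(np.float64(351.0), np.float64(205.28571428571428)), (np.float64(371.0), np.float64(207.5)), (np.float64(343.0), np.float64(223.71428571428572)), (np.float64(375.7142857142857), np.float64(227.0)), (np.float64(358.7142857142857), np.float64(237.0))]
studs (array([ 0.50612663, -0.24267986]), np.float64(0.5070225950076847), array([-0.39260929, -0.62005619, -0.09305714, -0.12725366,  1.23498261]), array([-3.80955332e-04, -6.83118244e-04, -2.20251253e-04, -7.27577345e-06,
       -7.88201682e-04]))
[(np.float64(188.8181818181818), np.float64(191.1818181818182)), (np.float64(190.58695652173913), np.float64(207.58695652173913)), (np.float64(206.0), np.float64(200.2)), (np.float64(174.9090909090909), np.float64(204.36363636363637)), (np.float64(202.1818181818182), np.float64(219.1818181818182)), (np.float64(182.9090909090909), np.float64(221.63636363636363))]
holes (array([0.56285899, 0.19683885]), np.float64(0.028406667777532563), array([ 21.2782699 , -14.25726824,  -2.27539873,  15.8475078 ,
       -11.27412221,   0.40423002]), array([-0.00621264, -0.03086541, -0.01192583,  0.00826971,  0.00153658,
        0.01183596]))
((187.46177673339844, 205.57005310058594), (9.816469192504883, 18.435810089111328), 28.610462188720703)
[[0.53864381 0.22499705 0.114     ]
 [0.58000297 0.20197033 0.114     ]
 [0.5672778  0.17982492 0.114     ]
 [0.52599364 0.20289247 0.114     ]]
cam in tool [ 0.0701918  -0.00041224 -0.1548268 ] axis in tool [-2.60905009e-01 -4.12118434e-04  9.65364391e-01] camx [4.54462858e-04 9.99999746e-01 5.49730206e-04]
```

```bash
cat >> h.py <<'E'
def Q(psi):
    q=(Ro.from_euler('z',psi)*Ro.from_euler('x',np.pi)).as_quat(); return np.r_[q[3],q[:3]]
E
python3 - <<'E'
from h import *
psi=np.radians(65); u=np.array([np.cos(psi),np.sin(psi)])
c=np.array([.506,-.243])-.02*u
p=[*c,.22]
print(inverse_kinematics(p,Q(psi)))
move_to(p,Q(psi)); hold(.3); s=state();print(s['time'],s['ee_pos'],s['joint_pos'])
grab('wrist','w1')
psi=np.radians(151); u=np.array([np.cos(psi),np.sin(psi)])
c=np.array([.552,.200])-.02*u
move_to([.52,0,.27],Q(np.radians(110)))
move_to([*c,.23],Q(psi)); hold(.3); s=state();print(s['time'],s['ee_pos'],s['joint_pos'])
grab('wrist','w2')
cv2.imwrite('pics/w12.png',np.hstack([cv2.imread('pics/w%d.png'%i)[:, 80:480] for i in(1,2)]))
E
```

```text
[-0.54385605 -0.01364809  1.35691555  0.          1.7983252  -0.10752374]
2.0083 [ 0.4972756  -0.26169514  0.21998311] [-5.44967147e-01 -1.35519373e-02  1.35685010e+00 -1.32779336e-05
  1.79833139e+00 -1.07502041e-01]
4.2167 [0.56972866 0.18911    0.23074452] [ 2.63904303e-01  9.08556960e-02  1.23075884e+00 -1.56743835e-04
  1.81886392e+00 -7.98528207e-01]
```

View pics/w12.png

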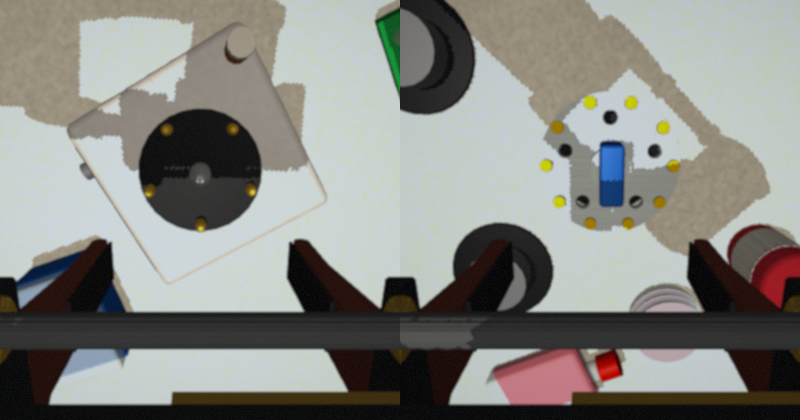

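The left view shows the five studs, at about (246,130), (313,130), (230,190), (332,189) and (281,225) in w1. The right view shows the rotor with its blue bar near (292,175) in w2. It is the only rotor, and it sits on the leftmost of the three rests; the empty ones are at top0 (256,188) and (238,275).

Run:
```python
from h import *
d=load('w1'); H,S,V=cv2.split(cv2.cvtColor(d['frame'],cv2.COLOR_BGR2HSV))
m=(H>10)&(H<35)&(S>110)&(V>60); m[240:]=0; m[:110]=0
b=[p for p in blobs(m,15,300) if 200<p[0]<360]; print(np.round(b,1))
for z in(.092,.096):
    c,ph,res,rr=fit5([onz(d,*p,z) for p in b]); print('studs',c,np.degrees(ph),res.round(2),(rr*1e3).round(2))
for p in b+[(280,170)]: print(pt(d,*p))
d=load('w2'); H,S,V=cv2.split(cv2.cvtColor(d['frame'],cv2.COLOR_BGR2HSV))
m=(H>12)&(H<35)&(S>130)&(V>70); m[240:]=0;m[:85]=0
b=[p for p in blobs(m,20,300) if 215<p[0]<365]; print(len(b),np.round(b,1))
P=np.array([pt(d,*p) for p in b]);print('capz',P[:,2].round(4))
z=np.median(P[:,2])
P=np.array([onz(d,*p,z) for p in b])[:,:2]
f=lambda q:np.hypot(*(P-q[:2]).T)-.061
r=least_squares(f,P.mean(0));a=np.arctan2(*(P-r.x).T[::-1]);print('caps c',r.x,(r.fun*1e3).round(2),np.sort(np.degrees(a)).round(1))
m=((H>100)&(H<130)&(S>120)&(V>60)).astype(np.uint8); m[:, :260]=0;m[:,330:]=0;m[:130]=0;m[220:]=0
cn=max(cv2.findContours(m,0,1)[0],key=cv2.contourArea); rc=cv2.minAreaRect(cn);print(rc)
ys,xs=np.nonzero(m); D=d['depth']
Q3=np.array([pt(d,x,y) for x,y in zip(xs,ys)]); t=Q3[Q3[:,2]>.110]; print(len(t),np.median(t[:,2]))
rr=cv2.minAreaRect(np.float32(t[:,:2]*1e3));print('bar top mm',rr)
```

```text
[[312.4 128.5]
 [246.4 129.2]
 [229.4 190.6]
 [330.5 189.7]
 [280.2 224.6]]
studs [ 0.50593166 -0.24037779] 29.46951003763001 [-0.29  0.38  0.58 -0.61 -0.06] [-0.76 -0.79 -0.63 -0.65 -0.84]
studs [ 0.50622219 -0.23975918] 29.46951003044756 [-0.29  0.39  0.59 -0.62 -0.06] [-1.39 -1.42 -1.25 -1.28 -1.46]
[ 0.54421271 -0.21839817  0.09730045]
[ 0.49740188 -0.19711321  0.09727167]
[ 0.46254488 -0.23533077  0.09526864]
[ 0.5381058  -0.26957871  0.09631461]
[ 0.48801937 -0.27952488  0.09540305]
[ 0.50807644 -0.23616303  0.10442346]
10 [[269.5 101.8]
 [310.9 102.3]
 [236.6 126.8]
 [343.1 127.3]
 [225.6 165.1]
 [353.3 166. ]
 [238.9 201.5]
 [339.3 202.1]
 [270.  223. ]
 [307.7 223. ]]
capz [0.0562 0.0557 0.0559 0.0561 0.0566 0.056  0.0552 0.056  0.0565 0.0568]
caps c [0.55313172 0.20846355] [-0.31 -0.56 -0.29 -0.42 -0.31 -0.28 -0.39 -0.18 -0.46 -0.5 ] [-155.2 -119.3  -83.4  -47.4  -11.2   24.5   60.2   96.5  132.6  168.7]
((291.5, 173.5), (63.0, 23.0), 90.0)
1421 0.11486287046275495
bar top mm ((542.1001586914062, 214.4678955078125), (18.41790008544922, 72.59075927734375), 61.27314376831055)
```

Run:
```python
from h import *
d=load('top0'); H,S,V=cv2.split(cv2.cvtColor(d['frame'],cv2.COLOR_BGR2HSV))
m=(H>12)&(H<35)&(S>100)&(V>70)
b=[p for p in blobs(m,2,40) if 160<p[0]<222 and 178<p[1]<238]; print(len(b))
P=np.array([onz(d,*p,.0555) for p in b])[:,:2]
r=least_squares(lambda q:np.hypot(*(P-q).T)-.061,P.mean(0)); a=np.arctan2(*(P-r.x).T[::-1]);print(r.x,(r.fun*1e3).round(2),np.degrees(a).round(1))
psi=np.radians(150.8); c=(r.x+[.5531,.2085])/2; print(c)
u=np.array([np.cos(psi),np.sin(psi)])
gripper_open()
move_l([*c,.16],.15,Q(psi)); move_l([*c,.083],.08); s=state(); print(s['ft_force'],s['ee_pos'])
close(); hold(.3); s=state(); print(s['time'],s['finger_gap'],s['ft_force'],s['ee_pos'],s['moment'])
grab('side','s3')
```

```text
10
[0.55443992 0.2059534 ] [ 0.43 -0.41  0.18 -0.08 -0.07 -0.02 -0.16 -0.39  0.06  0.36] [  24.6  -11.   -47.3   60.3  -83.1   95.9 -119.5  132.8 -155.5  168.2]
[0.55376996 0.2072267 ]
[ 0.27444571 -0.24684315  0.97799854] [0.55418646 0.20737647 0.08382442]
7.5833 0.019728373436946972 [1.33209045 1.89208333 0.13677428] [0.55385918 0.20744617 0.08307044] [ 0.2466715  -0.32435676  0.05117985]
```

View pics/s3.png

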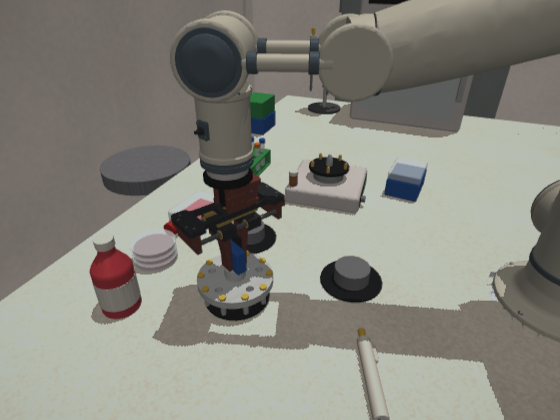

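The gap is 19.7 mm, so the bar is gripped. Next I lift it and look at the held rotor.

Run:
```python
from h import *
s=state(); p=s['ee_pos']
move_l([p[0],p[1],.14],.06); hold(.3); s=state();print('lift',s['time'],s['ee_pos'],s['ft_force'],s['moment'],s['finger_gap'])
move_l([p[0],p[1],.23],.15)
move_to([.53,0,.25],Q(np.radians(110)))
psi=np.radians(65)
move_to([.506,-.242,.23],Q(psi)); hold(.4); s=state();print(s['time'],s['ee_pos'],s['ft_force'],s['finger_gap'])
d=grab('wrist','w4'); grab('side','s4')
H,S,V=cv2.split(cv2.cvtColor(d['frame'],cv2.COLOR_BGR2HSV))
m=(H>12)&(H<35)&(S>110)&(V>70)
for b in blobs(m,15,900): print(np.round(b,1),pt(d,*b).round(4))
cv2.imwrite('pics/ws4.png',np.hstack([cv2.imread('pics/w4.png')[:, 80:480],cv2.imread('pics/s4.png')[:,150:550]]))
```

```text
lift 9.0333 [0.5537658  0.20738343 0.1397049 ] [ 0.27584285 -0.4236903  -5.30818987] [ 0.02993789 -0.13791272  0.0403075 ] 0.019994451572577374
12.0 [ 0.50622271 -0.24139817  0.23014912] [ 0.07588228 -0.17264121 -3.94119421] 0.019996755026983348
[556.4  33.4] [ 0.7596 -0.2138  0.0829]
[526.3  48.3] [ 0.7308 -0.2137  0.0895]
[547.4 132.8] [ 0.7311 -0.2854  0.0882]
[243.7 139.9] [ 0.5126 -0.181   0.2038]
[316.3 139.9] [ 0.5464 -0.1967  0.2033]
[188.  181.9] [ 0.476  -0.1882  0.2034]
[372.  181.8] [ 0.5645 -0.2292  0.2035]
[172.  244.1] [ 0.4508 -0.2154  0.2031]
[388.1 244.2] [ 0.5601 -0.2662  0.203 ]
[228.  333.2] [ 0.5066 -0.2122  0.3221]
[333.  335.9] [ 0.5264 -0.221   0.3235]
[326.6 394.5] [ 0.5211 -0.2279  0.3299]
[369.5 392.5] [ 0.5287 -0.2316  0.3292]
[384.6 389.7] [ 0.5316 -0.2327  0.3287]
[396.6 388.8] [ 0.5338 -0.2346  0.3276]
[ 90.5 393. ] [ 0.4799 -0.2086  0.3296]
[211.3 395.7] [ 0.5013 -0.2182  0.3306]
[242.1 397.3] [ 0.5063 -0.2214  0.3302]
[259.6 398.4] [ 0.5099 -0.2217  0.3317]
[265.4 393.4] [ 0.5106 -0.2226  0.3299]
[279.8 397. ] [ 0.513  -0.224   0.3305]
[184.1 397.7] [ 0.496  -0.2169  0.33  ]
[193.3 397.2] [ 0.4982 -0.217   0.3307]
[223.2 396.2] [ 0.5032 -0.2195  0.3303]
[233.5 398.3] [ 0.5049 -0.2205  0.3306]
```

View pics/ws4.png

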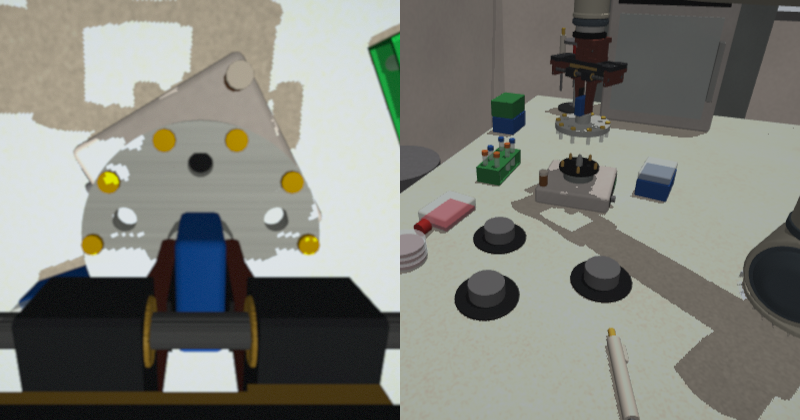

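Run:
```python
from h import *
d=load('w4'); b=[(243.7,139.9),(316.3,139.9),(188,181.9),(372,181.8),(172,244.1),(388.1,244.2)]
for z in(.2025,.2035,.2045):
    P=np.array([onz(d,*p,z) for p in b])[:,:2]
    r=least_squares(lambda q:np.hypot(*(P-q).T)-.061,[.506,-.242]); a=np.arctan2(*(P-r.x).T[::-1])
    ph=np.degrees(np.angle(np.mean(np.exp(10j*(a-np.radians(18)))))/10)
    print(z,r.x.round(4),(r.fun*1e3).round(2),'holes mod36',ph,np.degrees(a).round(1))
d=load('w1')
b=[(312.4,128.5),(246.4,129.2),(229.4,190.6),(330.5,189.7),(280.2,224.6)]
for z in(.086,.088,.09,.094):
    c,ph,res,rr=fit5([onz(d,*p,z) for p in b]); print(z,c,np.degrees(ph),(rr*1e3).round(2))
P=np.array([onz(d,x,y,.11) for x,y in[(281,170)]]);print(P)
```

```text
0.2025 [ 0.505  -0.2416] [ 0.08  0.06 -0.09 -0.11 -0.55 -0.52] holes mod36 -6.89978668297206 [ 83.   47.2 118.8  11.5 154.4 -24.3]
0.2035 [ 0.505  -0.2416] [ 0.15  0.12 -0.18 -0.2  -0.87 -0.85] holes mod36 -6.899801932322076 [ 82.9  47.4 118.4  11.8 154.  -23.9]
0.2045 [ 0.505  -0.2417] [ 0.21  0.19 -0.26 -0.28 -1.19 -1.17] holes mod36 -6.899766601977754 [ 82.8  47.5 118.1  12.1 153.6 -23.5]
0.086 [ 0.50549975 -0.24130395] 29.46592580232173 [0.2  0.14 0.28 0.24 0.11]
0.088 [ 0.50564483 -0.24099488] 29.465925722902547 [-0.11 -0.17 -0.04 -0.07 -0.19]
0.09 [ 0.50578992 -0.24068578] 29.465925633303073 [-0.43 -0.49 -0.35 -0.39 -0.5 ]
0.094 [ 0.50608018 -0.24006746] 29.465925453511282 [-1.06 -1.12 -0.97 -1.01 -1.12]
[[ 0.50914502 -0.23568113  0.11      ]]
```

Run:
```python
from h import *
d=load('w1'); f=d['frame'].copy()
c=cv2.resize(f[110:240,215:345],None,fx=4.5,fy=4.5,interpolation=cv2.INTER_CUBIC)
c=np.clip(c.astype(int)*2,0,255).astype(np.uint8)
cv2.imwrite('pics/c1.png',c)
for u in [-.003,0,.003]:
  P=np.array([.5060,-.2405])+u*np.array([.42,.906]); print(u,proj(d,[*P,.110]),proj(d,[*P,.08]))
```

```text
-0.003 [279.95524441 181.1702786 ] [279.94598115 174.53685826]
0 [279.94363103 177.3420354 ] [279.93547503 171.06419566]
0.003 [279.93194976 173.49141306] [279.92491349 167.57321591]
```

View pics/c1.png

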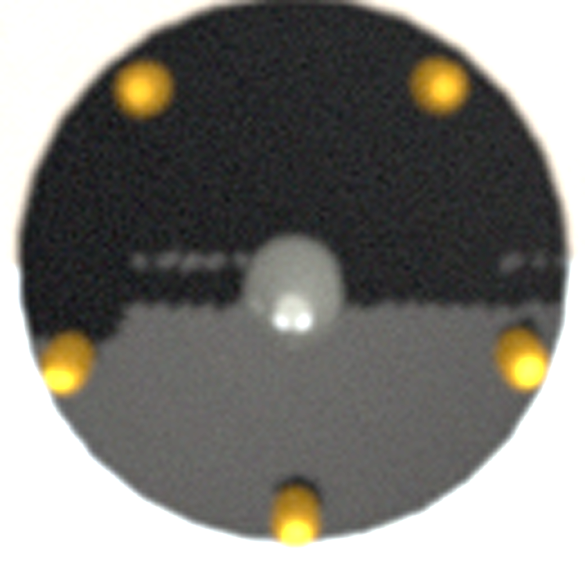

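Run:
```python
from h import *
d=load('w1')
b=[(246.8,129.6),(312.8,129.6),(228.8,193.8),(332.3,191.3),(280.6,227.8)]
c,ph,res,rr=fit5([onz(d,*p,.096) for p in b]); print(c,np.degrees(ph),res.round(2),(rr*1e3).round(2))
psi=np.radians(101.4); c=[.5064,-.2420]
move_to([*c,.23],Q(psi)); move_l([*c,.165],.1); hold(.4)
s=state();f0=s['ft_force'];m0=s['moment'];print(s['time'],s['ee_pos'],f0,m0)
for z in np.arange(.162,.1459,-.002):
    move_l([*c,z],.02); hold(.1); s=state(); df=s['ft_force']-f0
    print(round(s['ee_pos'][2],4),df.round(2),(s['moment']-m0).round(3))
    if np.linalg.norm(df)>4: print('stop');break
print(s['time']); grab('side','s5');grab('wrist','w5')
f=cv2.imread('pics/s5.png')[100:260,240:420]
cv2.imwrite('pics/s5c.png',cv2.resize(f,None,fx=3.5,fy=3.5,interpolation=cv2.INTER_CUBIC))
```

```text
[ 0.50558861 -0.24150188] 29.73034146024572 [-1.24  0.03  1.02  0.31 -0.12] [-0.27 -0.46 -0.29 -0.17 -0.44]
13.9583 [ 0.50651447 -0.24205974  0.16530185] [-0.51388163 -0.5218623  -4.04045484] [ 0.00866357 -0.06792779 -0.03709499]
0.1619 [ 0.69 -0.09  0.67] [-0.023 -0.012  0.07 ]
0.16 [ 0.3   0.71 -0.16] [-0.062 -0.024 -0.01 ]
0.1579 [ 0.39  1.68 -0.3 ] [-0.044 -0.033 -0.008]
0.156 [ 0.4   0.19 -0.48] [-0.04   0.02   0.052]
0.154 [ 0.29 -0.57  0.31] [-0.05   0.02   0.045]
0.152 [1.64 0.33 0.38] [-0.085  0.005  0.007]
0.15 [ 1.    0.92 -0.65] [-0.071 -0.052  0.043]
0.148 [0.49 0.68 0.13] [-0.034 -0.025  0.008]
0.146 [-0.47  1.37 -0.07] [-0.032 -0.009  0.085]
17.1583
```

View pics/s5c.png

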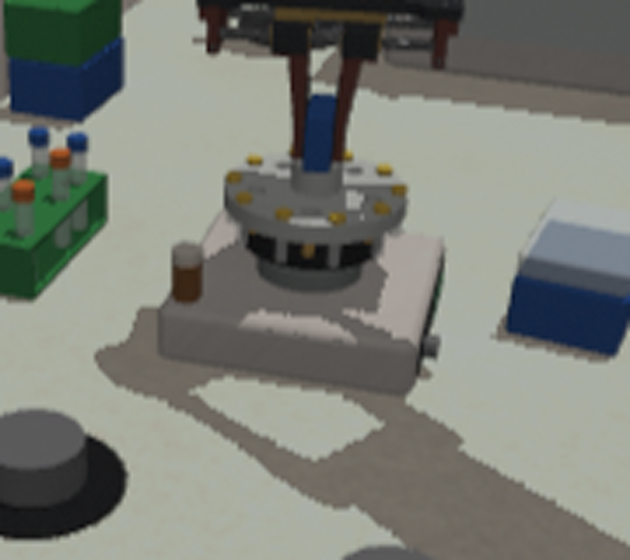

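View pics/w5.png

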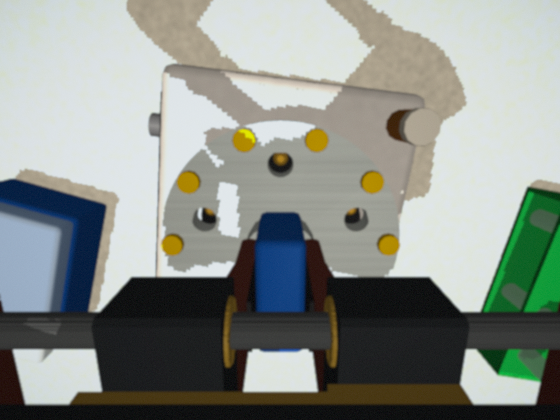

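The spigot is inside the bore. The wrist view shows brass studs through the holes at (280,160), (207,213) and (354,214), so they line up. Easing down.

Run:
```python
from h import *
c=[.5064,-.2420]
hold(.2); f0=np.mean([state()['ft_force'] for _ in range(3)],0); f0[2]=-4.05
for z in list(np.arange(.1445,.129,-.0015))+list(np.arange(.1285,.1229,-.0005)):
    move_l([*c,z],.02); hold(.08); s=state(); df=s['ft_force']-f0; F=[df]
    if abs(df[2])>2:
        hold(.1); F.append(state()['ft_force']-f0)
    print(round(s['ee_pos'][2],4),df.round(2),F[-1][2].round(2),s['moment'].round(3))
    if F[-1][2]>2.8 or abs(df[:2]).max()>5: print('stop');break
print(s['time']); grab('side','s6');grab('wrist','w6')
f=cv2.imread('pics/s6.png')[100:260,240:420]
cv2.imwrite('pics/s6c.png',np.hstack([cv2.resize(f,None,fx=2.3,fy=2.625,interpolation=cv2.INTER_CUBIC)[:, :400],cv2.imread('pics/w6.png')[:,80:470]]))
```

```text
0.1444 [-0.31  0.35 -0.17] -0.17 [-0.01  -0.142  0.022]
0.1429 [-0.71 -0.13 -0.57] -0.57 [-0.074 -0.096  0.008]
0.1415 [-0.91 -0.4  -0.15] -0.15 [-0.014 -0.109  0.055]
0.1399 [-0.43 -0.01  0.33] 0.33 [-0.035 -0.111  0.008]
0.1385 [-0.89 -0.39 -1.13] -1.13 [ 0.037 -0.056  0.003]
0.1369 [-1.39 -0.42  0.72] 0.72 [-0.012 -0.077  0.   ]
0.1355 [-0.08  0.4   0.49] 0.49 [-0.02  -0.105  0.033]
0.134 [-0.28  0.19 -0.64] -0.64 [-0.022 -0.104 -0.008]
0.1325 [-0.05 -0.46 -0.18] -0.18 [-0.036  0.001  0.057]
0.1309 [-0.68  0.44 -0.06] -0.06 [ 0.025 -0.053 -0.022]
0.1295 [-0.71 -0.21  0.58] 0.58 [-0.005 -0.094 -0.008]
0.1285 [-0.93 -0.78  0.79] 0.79 [-0.072 -0.109 -0.011]
0.128 [-0.87  0.52 -1.05] -1.05 [-0.036 -0.069  0.009]
0.1275 [-0.25 -0.13  0.33] 0.33 [-0.03  -0.093  0.024]
0.127 [-0.93 -0.08  0.83] 0.83 [-0.094 -0.115  0.024]
0.127 [-2.    0.21  2.87] 5.18 [0.092 0.26  0.003]
stop
22.7917
```

View pics/s6c.png

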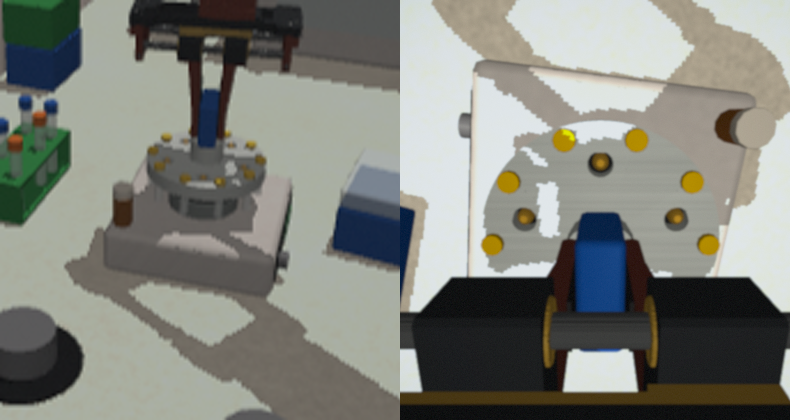

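Contact came at TCP z = 0.127, the predicted home height, with all three visible studs standing up inside their holes. Releasing now.

Run:
```python
from h import *
c=[.5064,-.2420]
hold(.2); gripper_open(); hold(.2); s=state(); print(s['finger_gap'],s['ft_force'])
move_l([*c,.20],.05); 
psi=np.radians(101.4); u=np.array([np.cos(psi),np.sin(psi)])
move_l([*(np.array(c)-.02*u),.28],.1); hold(.3); print(state()['time'],state()['ft_force'])
d=grab('wrist','w7'); t=grab('top','t7'); grab('side','s7')
H,S,V=cv2.split(cv2.cvtColor(d['frame'],cv2.COLOR_BGR2HSV))
P=[]
for b in blobs((H>12)&(H<35)&(S>110)&(V>70),30,900):
    p=pt(d,*b)
    if np.hypot(p[0]-.506,p[1]+.242)<.075 : P.append(p); print(np.round(b,1),p.round(4))
x=[b for b in np.argwhere((H>100)&(H<130)&(S>120)&(V>60)) if 240<b[1]<320 and b[0]<270]
z=np.array([pt(d,b[1],b[0])[2] for b in x]); print('bar top z',np.median(z[z>np.percentile(z,60)]),len(z))
cv2.imwrite('pics/f7.png',np.hstack([cv2.imread('pics/w7.png')[:,80:480],cv2.imread('pics/s7.png')[:,150:550]]))
```

```text
0.0881412833896412 [ 0.62049491 -0.02416536 -0.47926048]
27.4083 [ 0.97139887 -0.29121278 -0.75773591]
[260.1 106. ] [ 0.4758 -0.189   0.0996]
[300.6 106. ] [ 0.5124 -0.1816  0.0997]
[280.4 119.4] [ 0.4966 -0.1972  0.096 ]
[228.1 130.2] [ 0.4503 -0.2165  0.0998]
[332.5 130.2] [ 0.5467 -0.1971  0.0986]
[236.4 152.1] [ 0.461  -0.2356  0.0962]
[324.2 151.7] [ 0.544  -0.2184  0.0965]
[217.5 168. ] [ 0.4459 -0.2539  0.0994]
[343.  168.1] [ 0.5647 -0.2297  0.1012]
[230.9 203.5] [ 0.4644 -0.2863  0.1   ]
[254.  202.4] [ 0.4867 -0.2815  0.0966]
[306.2 202.4] [ 0.538  -0.2711  0.0965]
[329.8 203.6] [ 0.5608 -0.267   0.0997]
[261.7 224.9] [ 0.4986 -0.3025  0.0988]
[298.9 224.9] [ 0.5355 -0.2951  0.0984]
[ 60.4 341.3] [ 0.4599 -0.2444  0.3732]
[499.8 341.3] [ 0.5475 -0.2265  0.3735]
bar top z 0.15942692851861384 1334
```

View pics/f7.png

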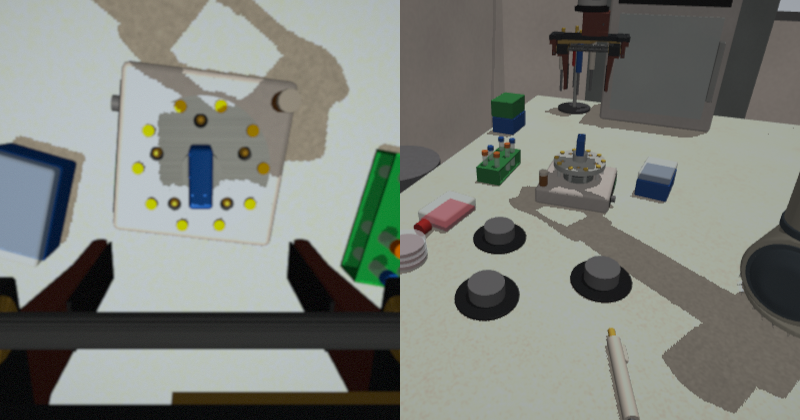

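```bash
python3 -c "
from bench import *
print(job_done(), state()['time'])"
```

```text
the job is handed in; nothing more can be done
the job is handed in; nothing more can be done
```

The rotor is on the spinner, fully home on the black drive plate, released and clear of the gripper. I handed the job in after about 28 s of robot time; no verdict is reported.

**What I did:** I took the rotor by its blue bar off the leftmost of the three rests. Camera views of the studs and of the held rotor gave the stud angle, so I turned it about 36° while it was still above the studs. I then eased it down in small steps and did not need to turn it on the stud tops. First contact came at tool height 0.127 m, exactly the expected home height. The highest push I read was about 5 N.

**Last checks:**
- **Studs and height:** All five studs showed through the holes with their tops at 0.096 m. The tube caps were level at about 0.100 m, as expected for fully home (98.4 to 101.2 mm, which is within depth noise).
- **Grip bar:** The depth reading on top of the bar was 0.159 m, where 0.158 m is nominal.
- **Bystanders:** In the last pictures, the things in view stood where they had been. I checked this by eye and did not measure it. The bottle was out of view, and I did not look at the last overhead picture.

**Disagreements:** The overhead and wrist cameras differed by 1–3 mm on the rotor and spinner centres, and my first guess at the turn was half a stud pitch (36°) off. I found that turn error in the wrist pictures before descending and corrected it.

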